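# Set the length stop to a sample and lock it

### The job

Set the length stop from the sample: lay the yellow square tube along the green bed, against the low lip and with its end against the end plate, and let go of it. Then slide the blue stop up until it touches the tube's other end, and only then flip the red cam lever right down to lock the stop; leave the tube trapped there and leave the other things where they are.

Things in the scene. Friction and masses are not known exactly. Their poses are not given: they have to be found in the camera images.
- jig: Fixed length-stop jig. Green bed 160 x 380 mm, top at z = 12 mm, x from -85 to 75. Origin on the table; +y along the rail away from the end plate, +x away from the robot. Steel lip 8 mm above the bed; its front leans back from x = -25 mm at the bed (tube here) to -20 at its top. Dark end plate: x from -85 to 0, top z = 57, its face at y = -160 mm. Rail: x from 30 to 60, top z = 52 mm
- plate_face (a point): Point on the end plate's face that looks to the jig's +y, at jig x = -45, y = -160, z = 34 mm, in line with a tube in place
- stop_face (a point): Point on the blue stop's arm, on its face that looks to the end plate, at jig x = -45, z = 34 mm; axes as the jig's. The arm is a bar 16 mm thick (to +y of this face), from jig x = -85 mm to the rail, z 24 to 58 mm; push it at its back. About 2.5 N slides the stop while the lever is up. Its body on the rail: 2 to 58 mm to +y of this face, top z = 75 mm, lugs to 99 mm
- stop (a joint): Slide of the stop along the rail in m, growing away from the end plate. The stop face is 210 mm from the plate face at 0, so it is 120 mm from it at -0.090. Range -0.095 to 0.075.
- lever_pivot (a point): Pivot axis of the red cam lever, in the middle of its width: 30 mm to jig +y of the stop face, jig x = 45 mm, z = 88 mm. Axes as the jig's.
- lever_tip (a point): Point on the red lever's middle line, 85 mm from the pivot; the lever ends 95 mm from it. The lever is a flat bar 22 mm wide (28 mm at its end) in the jig's y and 9 to 11 mm thick.
- cam_lever (a joint): Angle of the cam lever in rad: 0 = upright (stop free), growing as its end swings over toward the jig's -x (toward the robot) and down, in the plane across the rail; 1.55 = flat, at its end stop (stop locked). It stays where it is left; the clamp begins to bite at about 0.6 and the lever then takes about 4 to 8 N at its end.
- sample_center (a point): Centre (half-way up) of the loose sample: a yellow-painted square steel tube 40 x 40 mm, 120 mm long along its own y, about 0.4 kg. Its z is up; it lies on the bench.
- offcut_center (a point): Centre of a loose dark steel square tube 40 x 40 mm, 80 mm long along its own y: not the sample, leave it
- spray_can_center (a point): Centre of a blue and white spray can 64 mm across and 170 mm tall, standing; leave it
- hammer: Hammer lying on the bench, about 300 mm long along its own x; leave it
There are look-alikes about, which are no part of the job. Of the things shaped like the part that bears sample_center, the yellow one is meant.

How it is judged (in metres and radians):
On the way, in this order (a step that is already met when the one before it is completed fails the run):
1. the sample lies on the bed along the lip, between the end plate and the stop, let go, with the lever still up (z of sample_center in the frame of jig between 0.029 and 0.035 m and x of sample_center in the frame of jig between -0.06 and -0.035 m and y of sample_center in the frame of jig below -0.05 m and angle between the y axis of sample_center and the y axis of jig, either way round below 0.2 rad and contact force between the fingers and sample below 0.3 N and value of joint cam_lever below 0.55 rad), for 0.2 s.
2. the stop has been slid up to the sample, with the lever still up (distance between stop_face and plate_face between 0.118 and 0.1225 m and y of sample_center in the frame of jig below -0.0975 m and z of sample_center in the frame of jig below 0.035 m and value of joint cam_lever below 0.55 rad), for 0.2 s.
At the end, for the whole second after the job is handed in: The lever is down past 1.4 rad; the stop face is 118 to 122.5 mm from the end plate's face; the sample rests flat on the bed between them, centre within 2.5 mm of touching the plate, between 10 mm in front of the lip and 5 mm up its lean and square to within 0.04 rad, at rest (value of joint cam_lever above 1.4 rad and distance between stop_face and plate_face between 0.118 and 0.1225 m and y of sample_center in the frame of jig between -0.1025 and -0.0975 m and x of sample_center in the frame of jig between -0.055 and -0.04 m and z of sample_center in the frame of jig between 0.029 and 0.035 m and angle between the y axis of sample_center and the y axis of jig, either way round below 0.04 rad and linear speed of sample below 0.01 m/s).
It fails at once if another thing (offcut, can or hammer) is moved by more than 30 mm (distance of any of offcut_center, spray_can_center, hammer from where it was at the start of the episode above 0.03 m).
It also fails if it takes over 64 s, if anything falls off the work surface, if the arm or the gripper's body presses on something with over 40 N, if the wrist force passes 120 N, or if a joint passes its speed limit or range.

### The arm

A 6-joint arm with a two-finger parallel gripper is mounted at the origin on the work surface. World frame = base frame: x ahead of the robot, y to its left, z up, the work surface at z = 0. Lengths are in mm, angles in rad, forces in N, time in s.
With the tool pointing down it reaches from about 250 to 775 mm from the base axis. Payload 4 kg.
Tool frame: the origin (TCP) lies midway between the tips of the shut fingers; the grasp point (between the pads) lies manip.grip_depth behind it (manip.grip_depth is the distance from the TCP to the grasp point, in mm); y points along the fingers, z is the direction in which the jaws open and shut, and the axes are right-handed (so a half turn about y gives the same grasp; the last joint's range is limited). The gripper opens to 94 mm and grips with 3 to 60 N. Pads are 16 mm wide; open, the fingers measure 119 mm over their backs; the gripper's body (75 mm by 177 mm) begins 78 mm behind the grasp point.
Start: joints at [-1.284, 0.087, 1.371, -0, 1.684, -0.103], TCP at [209.001, -508.762, 205.506] pointing down, gripper open.
Joint ranges: [-3.1, 3.1], [-0.76, 2.03], [0.27, 2.55], [-1.08, 4.22], [0.17, 2.65], [-2.57, 2.57]. Speed limits (rad/s): [2.79, 2.79, 3.14, 3.14, 3.14, 3.14].

### API

Orientations are given as a unit quaternion [w, x, y, z].
In Python, from bench import manip gives the robot as it stands.
- The arm moves only by the shell command python3 -m crank 'ROWS' [FORCE]. ROWS is JSON, a list of rows, each an object with "gripper": the opening, from 0 (shut) to 1 (fully open); "linear": the shift along the tool's x, y, z in m, a list of three; "twist": the turn, a rotation vector about the tool's x, y, z in rad, a list of three. A call has 1 to 20 rows; each row shifts and turns the commanded pose from where the row before left it, along the tool's axes as they then stand; what a row does not reach is not made up. A row lasts 1/10 s, in which the tool goes at most 50 mm and 8.59 degrees, less where a joint would pass 70% of its speed; a pose out of reach is approached as far as the arm can. A call is refused whole if a number of a shift passes 0.05 or a number of a turn 0.15, either way. A call with a gripper value outside its range is refused whole. The fingers move at their own pace and stop on an object; FORCE is the grip in N (left out, the last holds). Time passes only in rows, so rows that do not move let the fingers close. It gives the time, the measured TCP pose, the force and the opening at its end, in the units of the state.
- manip.sense(): the state, without advancing time (a new reading comes with each control period).
- manip.snapshot(name): name is "scene" or "top"; returns (picture, depth): 384x512x3 uint8, red, green, blue; 384x512 float32, mm along the optical axis (not along the pixel's ray), 0 where there is no reading.
- manip.camera_info(name): a dict with "fx", "fy", "cx", "cy" (pixels), "k1" (the pictures are not rectified: a ray, as slopes to the right and down, at radius r is drawn at 1 + k1 r^2 times it, then the intrinsics apply), "cam_to_world" (4x4, takes a point from camera to world coordinates). Camera axes: x right, y down, z forward; pixel columns grow to the right and rows downward; lengths in mm; the calibration is good to about 2 mm. A picture is of the moment at which its call begins. camera_info takes no time and is no camera call.
- manip.hand_in(): hands the job in, once; it reports no verdict.
The state is a dict: "time": time; "q": joint angles; "qd": joint speeds; "joint_efforts": joint torques, N m; "eef_pos": TCP position; "orientation": TCP orientation; "force": force on the tool from outside, world axes, zero at the start; "ft_torque": the same for the moment, N m; "opening": finger opening in mm.
Only numpy, scipy, OpenCV 4.12 (cv2) and the standard library are available. Lean on these libraries where they do the work, as an engineer would, in place of code of your own. Each camera call takes 0.05 s, during which the arm holds its last target. There are 200 camera calls.

## Working session

There is one attempt and no reset: what is moved stays moved. The work goes in short steps, Python scripts to look and compute and a shell command to move; the robot and the scene stay as the last step left them, time stands still between calls to the robot, and variables do not carry over. Pictures are saved under pics/ and viewed, about 8 in all and at most 12, crops included, and the job is handed in when it is done.

```bash
mkdir -p pics; ls
cat > h.py <<'E'
import numpy as np, cv2
from bench import manip
from scipy.spatial.transform import Rotation as R
def K(n):
    c=manip.camera_info(n); return c
def grab(n,tag):
    p,d=manip.snapshot(n); cv2.imwrite(f'pics/{tag}.png',p[:,:,::-1]); np.save(f'pics/{tag}.npy',d); return p,d
def slopes(n,u,v):
    c=K(n); x=(np.asarray(u,float)-c['cx'])/c['fx']; y=(np.asarray(v,float)-c['cy'])/c['fy']
    a,b=x.copy(),y.copy()
    for _ in range(10):
        s=1+c['k1']*(a*a+b*b); a,b=x/s,y/s
    return a,b
def cloud(n,d):
    v,u=np.mgrid[:d.shape[0],:d.shape[1]]; a,b=slopes(n,u,v)
    P=np.stack([a*d,b*d,d,np.ones_like(d)],-1); W=P@np.array(K(n)['cam_to_world']).T
    W=W[...,:3]; W[d<=0]=np.nan; return W
def onz(n,u,v,z):
    a,b=slopes(n,u,v); T=np.array(K(n)['cam_to_world']); r=T[:3,:3]@np.array([a,b,1.]); o=T[:3,3]
    return o+r*(z-o[2])/r[2]
def axes():
    s=manip.sense(); q=s['orientation']; m=R.from_quat([q[1],q[2],q[3],q[0]]).as_matrix()
    print('t',s['time'],'pos',np.round(s['eef_pos'],1),'F',np.round(s['force'],1),'op',s['opening']); print(np.round(m,3)); return np.array(s['eef_pos']),m
E
python3 - <<'E'
from h import *
for n in('scene','top'): 
    grab(n,n+'0'); c=K(n); print(n,c['fx'],c['k1'],np.round(c['cam_to_world'],2).tolist())
print(manip.grip_depth); axes()
a=cv2.imread('pics/scene0.png');b=cv2.imread('pics/top0.png')
E
```

```text
pics
scene 355.19151440598466 -0.028464355880384085 [[0.26, 0.8, -0.54, 1025.77], [0.96, -0.22, 0.14, -155.78], [-0.0, -0.56, -0.83, 1040.62], [0.0, 0.0, 0.0, 1.0]]
top 356.25803193289244 -0.10572865645300589 [[-0.01, -0.98, 0.22, 194.1], [-1.0, 0.01, -0.01, -14.19], [0.01, -0.22, -0.98, 1365.03], [0.0, 0.0, 0.0, 1.0]]
18.8
t 0.1 pos [ 208.9 -508.3  204.4] F [ 0.5  0.6 -0.2] op 94.07053259490404
[[-0.925 -0.001  0.38 ]
 [-0.38   0.002 -0.925]
 [-0.    -1.    -0.002]]
```

View pics/top0.png

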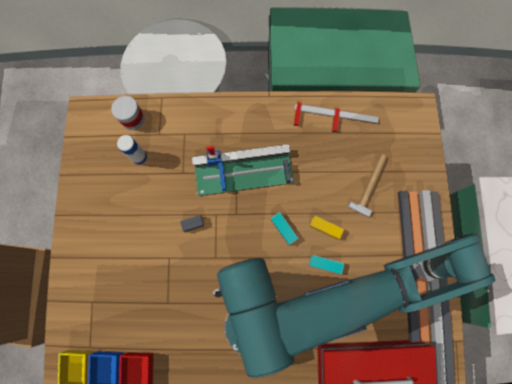

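View pics/scene0.png

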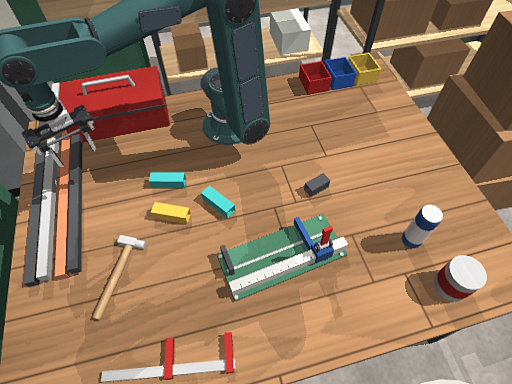

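Run:
```python
from h import *
for n in('scene','top'):
    p=cv2.imread(f'pics/{n}0.png')[:,:,::-1].copy(); d=np.load(f'pics/{n}0.npy'); W=cloud(n,d)
    hsv=cv2.cvtColor(p,cv2.COLOR_RGB2HSV); h,s,v=cv2.split(hsv); X,Y,Z=W[...,0],W[...,1],W[...,2]
    box=(X>200)&(X<750)&(Y>-450)&(Y<350)
    def rep(name,m):
        q=W[m]; 
        if len(q)<5: print(n,name,len(q));return
        r=cv2.minAreaRect(q[:,:2].astype(np.float32)); b=cv2.boxPoints(r)
        print(n,name,len(q),'z',np.round(np.percentile(q[:,2],[5,50,95]),1),'rect',np.round(r[0],1),np.round(r[1],1),np.round(b).tolist())
    rep('yellowtop',box&(h>20)&(h<33)&(s>180)&(Z>33)&(Z<46))
    g=box&(h>60)&(h<85)&(s>80)&(Z>5)&(Z<20)
    rep('green',g)
    rep('blue',box&(h>105)&(h<125)&(s>140)&(Z>20)&(Z<110)&(X>380)&(Y<180))
    rep('red',box&((h<6)|(h>174))&(s>150)&(Z>50)&(Y<200))
    rep('rail',box&(s<50)&(v>150)&(Z>45)&(Z<60)&(X>380)&(Y<180))
    rep('plate',box&(s<90)&(v<120)&(Z>50)&(Z<64)&(X>380)&(Y<180))
a=cv2.imread('pics/scene0.png')[170:310,140:360]; b=cv2.imread('pics/top0.png')[135:255,180:350]
cv2.imwrite('pics/c0.png',cv2.resize(a,None,fx=3.6,fy=3.6,interpolation=cv2.INTER_CUBIC))
cv2.imwrite('pics/c1.png',cv2.resize(b,None,fx=4.5,fy=4.5,interpolation=cv2.INTER_CUBIC))
```

```text
scene yellowtop 0
scene green 2847 z [ 8.2 11.3 14.5] rect [600.3  36.3] [160.1 377.8] [[496.0, 213.0], [546.0, -162.0], [705.0, -140.0], [655.0, 234.0]]
scene blue 428 z [35.1 57.6 75.7] rect [583.9 135.8] [153.3  55.1] [[504.0, 149.0], [513.0, 95.0], [664.0, 123.0], [654.0, 177.0]]
scene red 130 z [112.1 161.9 183.9] rect [ 428.8 -142.9] [729.9  24.8] [[209.0, -434.0], [229.0, -449.0], [649.0, 149.0], [628.0, 163.0]]
scene rail 863 z [48.1 51.2 54.2] rect [656.7 -12.3] [ 31.9 266.6] [[624.0, 118.0], [657.0, -147.0], [689.0, -143.0], [656.0, 122.0]]
scene plate 146 z [52.1 56.3 59.1] rect [594.1   9.7] [147.8 323.9] [[506.0, 164.0], [535.0, -158.0], [682.0, -145.0], [653.0, 178.0]]
top yellowtop 345 z [34.9 39.6 43.8] rect [ 362.6 -280.1] [121.1  40.7] [[317.0, -325.0], [354.0, -343.0], [408.0, -235.0], [371.0, -217.0]]
top green 1961 z [ 7.2 11.5 16.1] rect [577.9  33.2] [116.8 374.3] [[496.0, 211.0], [544.0, -160.0], [660.0, -145.0], [612.0, 226.0]]
top blue 170 z [41.6 58.9 76.6] rect [566.1 135.6] [123.2  52.7] [[502.0, 154.0], [509.0, 101.0], [631.0, 118.0], [624.0, 170.0]]
top red 49 z [118.4 170.8 183.7] rect [630.9 147.5] [ 9.5 24.7] [[624.0, 159.0], [628.0, 135.0], [637.0, 136.0], [634.0, 160.0]]
top rail 433 z [47.3 51.4 56.1] rect [653.5  18. ] [ 30.6 325.5] [[617.0, 177.0], [659.0, -145.0], [690.0, -141.0], [648.0, 181.0]]
top plate 97 z [50.8 56.2 60.6] rect [628.    2.3] [324.5 110.5] [[540.0, -145.0], [648.0, -168.0], [716.0, 149.0], [608.0, 173.0]]
```

View pics/c0.png

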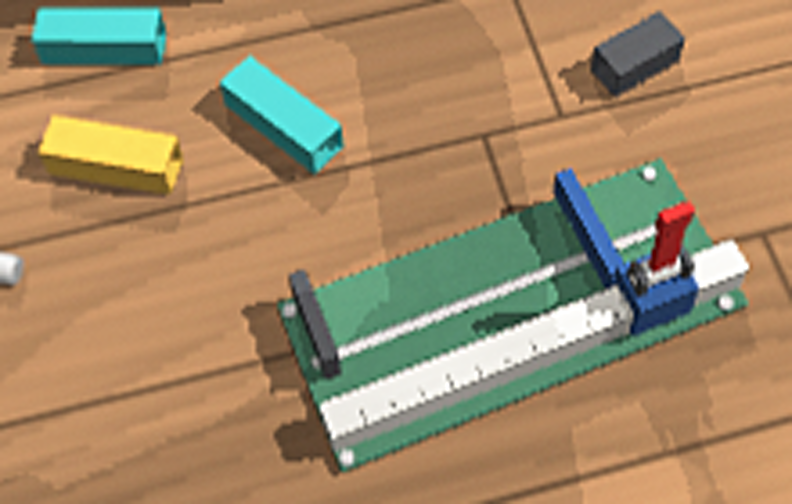

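View pics/c1.png

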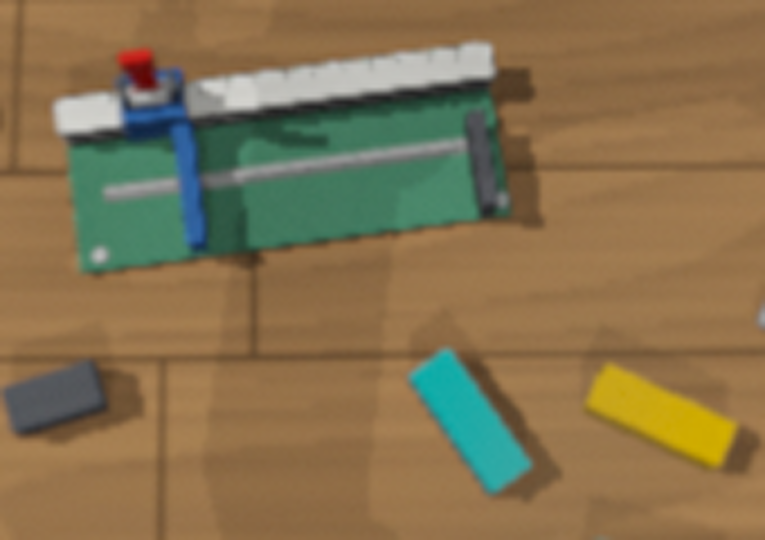

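The crops show the sample at top (327,228): it is the only yellow tube. The cyan tubes at (285,228) and (327,264) and the dark offcut at (192,224) don't fit. The end plate is at (290,173), with the stop at (222,172) and the lever upright. Next I refine the jig frame.

```bash
cat >> h.py <<'E'
import json,os
if os.path.exists('jig.json'):
    J=json.load(open('jig.json')); O=np.array(J['o']); yaw=J['yaw']; ex=np.array([np.cos(yaw),np.sin(yaw)]); ey=np.array([-np.sin(yaw),np.cos(yaw)])
    def j2w(x,y): return O+x*ex+y*ey
    def w2j(P): P=np.asarray(P)[...,:2]-O; return np.stack([P@ex,P@ey],-1)
def plan(x,y,z,jaw=None):
    p,m=axes(); d=m.T@(np.array([x,y,z])-p); print('tool shift mm',np.round(d,1))
    if jaw is not None:
        a=np.arctan2(m[1,2],m[0,2]); t=(jaw-a+np.pi/2)%np.pi-np.pi/2; print('twist about tool y',round(-t,3),'| tilt of y axis',np.round(m[:,1],3))
E
python3 - <<'E'
from h import *
import json
from scipy.optimize import least_squares
D={}
for n in('scene','top'):
    p=cv2.imread(f'pics/{n}0.png')[:,:,::-1].copy(); W=cloud(n,np.load(f'pics/{n}0.npy'))
    D[n]=(W,)+tuple(cv2.split(cv2.cvtColor(p,cv2.COLOR_RGB2HSV)))
yaw=0.133;O=np.array([605.3,37.0])
json.dump(dict(o=O.tolist(),yaw=yaw),open('jig.json','w'))
import importlib,h; importlib.reload(h)
for n in D:
    W,hh,s,v=D[n]; Z=W[...,2]; j=h.w2j(W); x,y=j[...,0],j[...,1]
    rail=(Z>45)&(Z<60)&(s<60)&(v>130)&(x>20)&(x<70)&(y>-170)&(y<20)
    c=np.polyfit(y[rail],x[rail],1); print(n,'rail mid x (45) at y=-80:',np.polyval(c,-80),'dyaw',-c[0],np.percentile(x[rail],[2,98]),'N',rail.sum())
    pl=(Z>46)&(Z<64)&(v<110)&(x>-95)&(x<5)&(y>-200)&(y<-130)
    print('  plate y',np.percentile(y[pl],[2,50,98]),'x',np.percentile(x[pl],[2,98]),pl.sum())
    g=(hh>60)&(hh<85)&(s>80)&(Z>5)&(Z<20)&(abs(x)<110)&(abs(y)<220)
    print('  green x',np.percentile(x[g],[.5,99.5]),'y',np.percentile(y[g],[.5,99.5]))
    b=(hh>105)&(hh<125)&(s>120)&(Z>52)&(Z<64)&(x>-95)&(x<15)&(abs(y)<200)
    print('  arm y',np.percentile(y[b],[2,50,98]),'x',np.percentile(x[b],[2,98]),'z',np.median(Z[b]))
    r=((hh<6)|(hh>174))&(s>150)&(Z>80)&(abs(x)<120)&(abs(y)<200)
    print('  red x,y,z',np.percentile(x[r],[5,95]),np.percentile(y[r],[5,95]),np.percentile(Z[r],[2,98]))
    X,Y=W[...,0],W[...,1]
    t=(hh>15)&(hh<35)&(s>190)&(Z>34)&(Z<47)&(abs(X-362)<100)&(abs(Y+280)<100)
    if t.sum()>20:
        q=W[t][:,:2].astype(np.float32); print('  tube',cv2.minAreaRect(q),t.sum(),np.median(W[t],0))
h.plan(362.6,-280.1,120,np.arctan2(-.447,.894))
E
```

```text
scene rail mid x (45) at y=-80: 45.08710905431051 dyaw -0.0012581004372392113 [29.9885375  59.20784876] N 648
  plate y [-175.10931833 -168.26556086 -161.03962258] x [-82.38484784  -1.05816144] 131
  green x [-83.79272025  73.45251419] y [-187.68477286  186.35130735]
  arm y [75.1517431  82.35967325 90.06053581] x [-80.78528277  13.79107828] z 57.133305891823625
  red x,y,z [38.07710051 47.88850629] [ 92.10582566 114.29572157] [107.30017353 184.02287598]
top rail mid x (45) at y=-80: 43.82002454966943 dyaw -0.0021756472026717632 [30.03270235 58.03050326] N 345
  plate y [-173.5709864  -166.1033261  -158.90857334] x [-85.38704957  -3.79976447] 88
  green x [-84.58506859  29.37956518] y [-185.32254132  184.91233841]
  arm y [76.6797751  82.45478543 89.86486713] x [-84.06845352  13.26550291] z 57.640700318469726
  red x,y,z [36.05708084 43.43363864] [ 95.90807771 115.10900033] [111.47799294 184.68931108]
  tube ((362.65283203125, -280.03387451171875), (120.99784851074219, 40.6581916809082), 63.59642028808594) 337 [ 362.52190627 -280.04200991   39.67926713]
t 0.1 pos [ 208.9 -508.3  204.4] F [ 0.5  0.6 -0.2] op 94.07053259490404
[[-0.925 -0.001  0.38 ]
 [-0.38   0.002 -0.925]
 [-0.    -1.    -0.002]]
tool shift mm [-228.9   84.8 -152.5]
twist about tool y -0.717 | tilt of y axis [-0.001  0.002 -1.   ]
```

```bash
python3 -m crank '[{"gripper":0.8,"linear":[-0.0229,0,-0.01525]},{"linear":[-0.0229,0,-0.01525]},{"linear":[-0.0229,0,-0.01525]},{"linear":[-0.0229,0,-0.01525]},{"linear":[-0.0229,0,-0.01525]},{"linear":[-0.0229,0,-0.01525]},{"linear":[-0.0229,0,-0.01525]},{"linear":[-0.0229,0,-0.01525]},{"linear":[-0.0229,0,-0.01525]},{"linear":[-0.0229,0,-0.01525]},{"twist":[0,-0.12,0]},{"twist":[0,-0.12,0]},{"twist":[0,-0.12,0]},{"twist":[0,-0.12,0]},{"twist":[0,-0.12,0]},{"twist":[0,-0.117,0]},{"linear":[0,0.03,0]},{"linear":[0,0.03,0]},{"linear":[0,0.025,0]},{"linear":[0,0,0]}]' 25
python3 -c "
from h import *
plan(362.6,-280.1,13,np.radians(-26.4))"
```

```text
t 0.1 pos [ 208.9 -508.3  204.4] F [ 0.5  0.6 -0.2] op 94.07053259490404
[[-0.925 -0.001  0.38 ]
 [-0.38   0.002 -0.925]
 [-0.    -1.    -0.002]]
tool shift mm [-228.9  191.8 -152.3]
twist about tool y -0.72 | tilt of y axis [-0.001  0.002 -1.   ]validation failed for argument at $[0]...
```

```bash
python3 -m crank '[{"gripper":0.8,"linear":[-0.0229,0,-0.01525],"twist":[0,0,0]},{"gripper":0.8,"linear":[-0.0229,0,-0.01525],"twist":[0,0,0]},{"gripper":0.8,"linear":[-0.0229,0,-0.01525],"twist":[0,0,0]},{"gripper":0.8,"linear":[-0.0229,0,-0.01525],"twist":[0,0,0]},{"gripper":0.8,"linear":[-0.0229,0,-0.01525],"twist":[0,0,0]},{"gripper":0.8,"linear":[-0.0229,0,-0.01525],"twist":[0,0,0]},{"gripper":0.8,"linear":[-0.0229,0,-0.01525],"twist":[0,0,0]},{"gripper":0.8,"linear":[-0.0229,0,-0.01525],"twist":[0,0,0]},{"gripper":0.8,"linear":[-0.0229,0,-0.01525],"twist":[0,0,0]},{"gripper":0.8,"linear":[-0.0229,0,-0.01525],"twist":[0,0,0]},{"gripper":0.8,"linear":[0,0,0],"twist":[0,-0.12,0]},{"gripper":0.8,"linear":[0,0,0],"twist":[0,-0.12,0]},{"gripper":0.8,"linear":[0,0,0],"twist":[0,-0.12,0]},{"gripper":0.8,"linear":[0,0,0],"twist":[0,-0.12,0]},{"gripper":0.8,"linear":[0,0,0],"twist":[0,-0.12,0]},{"gripper":0.8,"linear":[0,0,0],"twist":[0,-0.12,0]},{"gripper":0.8,"linear":[0,0.03,0],"twist":[0,0,0]},{"gripper":0.8,"linear":[0,0.03,0],"twist":[0,0,0]},{"gripper":0.8,"linear":[0,0.025,0],"twist":[0,0,0]},{"gripper":0.8,"linear":[0,0,0],"twist":[0,0,0]}]' 25
python3 -c "
from h import *
plan(362.6,-280.1,13,np.radians(-26.4))"
```

```text
time: 2.1
eef_pos: [360.5, -278.3, 116.0]
orientation: [0.372, -0.373, 0.604, -0.598]
force: [-0.1, 0.0, 0.2]
opening: 75.5
t 2.1 pos [ 360.5 -278.3  116. ] F [-0.1  0.   0.2] op 75.46282702594468
[[-0.445 -0.007  0.896]
 [-0.896  0.007 -0.445]
 [-0.003 -1.    -0.009]]
tool shift mm [  0.9 103.    3.6]
twist about tool y -0.0 | tilt of y axis [-0.007  0.007 -1.   ]
```

```bash
python3 -m crank '[{"gripper":0.8,"linear":[0.001,0.02,0.0036],"twist":[0,0,0]},{"gripper":0.8,"linear":[0,0.025,0],"twist":[0,0,0]},{"gripper":0.8,"linear":[0,0.025,0],"twist":[0,0,0]},{"gripper":0.8,"linear":[0,0.02,0],"twist":[0,0,0]},{"gripper":0.8,"linear":[0,0.012,0],"twist":[0,0,0]},{"gripper":0.8,"linear":[0,0,0],"twist":[0,0,0]},{"gripper":0.3,"linear":[0,0,0],"twist":[0,0,0]},{"gripper":0.3,"linear":[0,0,0],"twist":[0,0,0]},{"gripper":0.3,"linear":[0,0,0],"twist":[0,0,0]},{"gripper":0.3,"linear":[0,0,0],"twist":[0,0,0]},{"gripper":0.3,"linear":[0,0,0],"twist":[0,0,0]},{"gripper":0.3,"linear":[0,0,0],"twist":[0,0,0]}]' 25
python3 -c "
from h import *
axes()"
```

```text
time: 3.3
eef_pos: [364.1, -282.5, 18.9]
orientation: [0.372, -0.373, 0.602, -0.6]
force: [-4.6, 2.6, 5.0]
opening: 39.7
t 3.3 pos [ 364.1 -282.5   18.9] F [-4.6  2.6  5. ] op 39.74526672954189
[[-0.445 -0.004  0.896]
 [-0.896  0.001 -0.445]
 [ 0.    -1.    -0.004]]
```

```bash
python3 -m crank '[{"gripper":0.6,"linear":[0,0,0],"twist":[0,0,0]},{"gripper":0.6,"linear":[0,0,0],"twist":[0,0,0]},{"gripper":0.6,"linear":[0,0.003,0],"twist":[0,0,0]},{"gripper":0.6,"linear":[0,0.002,0],"twist":[0,0,0]},{"gripper":0.6,"linear":[0,0,0],"twist":[0,0,0]}]' 25
python3 -c "
from h import *
axes()"
```

```text
time: 3.8
eef_pos: [365.4, -282.9, 12.9]
orientation: [0.372, -0.373, 0.601, -0.601]
force: [0.2, -0.0, 0.6]
opening: 56.2
t 3.8 pos [ 365.4 -282.9   12.9] F [ 0.2 -0.   0.6] op 56.228992474687615
[[-0.445 -0.001  0.896]
 [-0.896  0.001 -0.445]
 [-0.    -1.    -0.001]]
```

```bash
python3 -m crank '[{"gripper":0.6,"linear":[-0.001,0,-0.003],"twist":[0,0,0]},{"gripper":0.6,"linear":[0,0,0],"twist":[0,0,0]},{"gripper":0.3,"linear":[0,0,0],"twist":[0,0,0]},{"gripper":0.3,"linear":[0,0,0],"twist":[0,0,0]},{"gripper":0.3,"linear":[0,0,0],"twist":[0,0,0]},{"gripper":0.3,"linear":[0,0,0],"twist":[0,0,0]},{"gripper":0.3,"linear":[0,-0.01,0],"twist":[0,0,0]},{"gripper":0.3,"linear":[0,-0.03,0],"twist":[0,0,0]},{"gripper":0.3,"linear":[0,-0.03,0],"twist":[0,0,0]},{"gripper":0.3,"linear":[0,-0.03,0],"twist":[0,0,0]},{"gripper":0.3,"linear":[0,-0.02,0],"twist":[0,0,0]},{"gripper":0.3,"linear":[0,0,0],"twist":[0,0,0]},{"gripper":0.3,"linear":[0,0,0],"twist":[0,0,0]}]' 25
python3 - <<'E'
from h import *
p,d=grab('top','top1'); W=cloud('top',d); s,_=axes()
hh,sa,v=cv2.split(cv2.cvtColor(p,cv2.COLOR_RGB2HSV))
t=(hh>15)&(hh<35)&(sa>170)&(W[...,2]>115)&(abs(W[...,0]-362)<100)&(abs(W[...,1]+280)<100)
q=W[t]; print(t.sum(),cv2.minAreaRect(q[:,:2].astype(np.float32)),np.median(q,0))
x,y=j2w(-47,-94); print(x,y); plan(x,y,140,yaw)
cv2.imwrite('pics/c2.png',cv2.resize(np.hstack([p[130:270,180:380,::-1],grab('scene','scene1')[0][130:270,100:300,::-1]]),None,fx=2,fy=2))
E
```

```text
time: 5.1
eef_pos: [362.8, -280.4, 132.5]
orientation: [0.372, -0.373, 0.602, -0.6]
force: [-0.0, 0.2, -5.4]
opening: 40.1
t 5.15 pos [ 362.3 -279.9  131.5] F [ 0.2  0.  -5.3] op 39.43999844100123
[[-0.445 -0.003  0.896]
 [-0.896  0.003 -0.445]
 [-0.001 -1.    -0.004]]
53 ((357.9014587402344, -275.19384765625), (121.86990356445312, 36.75940704345703), 55.560646057128906) [ 381.36648071 -241.91921003  157.5428073 ]
571.1802537029272 -62.40242910826367
t 5.15 pos [ 362.3 -279.9  131.5] F [ 0.2  0.  -5.3] op 39.43999844100123
[[-0.445 -0.003  0.896]
 [-0.896  0.003 -0.445]
 [-0.001 -1.    -0.004]]
tool shift mm [-287.7   -8.5   90.2]
twist about tool y -0.594 | tilt of y axis [-0.003  0.003 -1.   ]
```

View pics/c2.png

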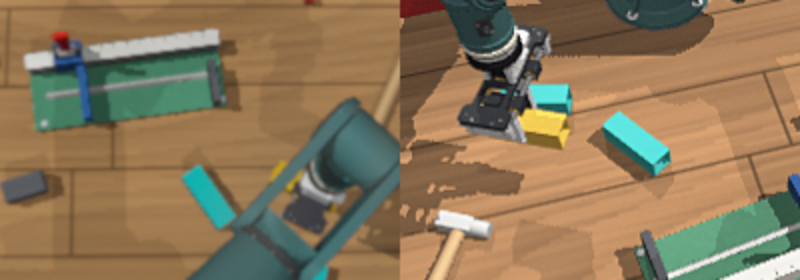

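```bash
python3 -m crank '[{"gripper":0.3,"linear":[-0.012,0,0.004],"twist":[0,0,0]},{"gripper":0.3,"linear":[-0.025,0,0.008],"twist":[0,0,0]},{"gripper":0.3,"linear":[-0.027,0,0.0083],"twist":[0,0,0]},{"gripper":0.3,"linear":[-0.027,0,0.0083],"twist":[0,0,0]},{"gripper":0.3,"linear":[-0.027,0,0.0083],"twist":[0,0,0]},{"gripper":0.3,"linear":[-0.027,0,0.0083],"twist":[0,0,0]},{"gripper":0.3,"linear":[-0.027,0,0.0083],"twist":[0,0,0]},{"gripper":0.3,"linear":[-0.027,0,0.0083],"twist":[0,0,0]},{"gripper":0.3,"linear":[-0.027,0,0.0083],"twist":[0,0,0]},{"gripper":0.3,"linear":[-0.027,0,0.0083],"twist":[0,0,0]},{"gripper":0.3,"linear":[-0.023,0,0.008],"twist":[0,0,0]},{"gripper":0.3,"linear":[-0.012,0,0.004],"twist":[0,0,0]},{"gripper":0.3,"linear":[0,0,0],"twist":[0,-0.1,0]},{"gripper":0.3,"linear":[0,0,0],"twist":[0,-0.13,0]},{"gripper":0.3,"linear":[0,0,0],"twist":[0,-0.13,0]},{"gripper":0.3,"linear":[0,0,0],"twist":[0,-0.13,0]},{"gripper":0.3,"linear":[0,0,0],"twist":[0,-0.104,0]},{"gripper":0.3,"linear":[0,0,0],"twist":[0,0,0]},{"gripper":0.3,"linear":[0,0,0],"twist":[0,0,0]}]' 25
python3 - <<'E'
from h import *
p,d=grab('scene','scene2'); W=cloud('scene',d)
hh,sa,v=cv2.split(cv2.cvtColor(p,cv2.COLOR_RGB2HSV)); j=w2j(W)
t=(hh>15)&(hh<35)&(sa>150)&(W[...,2]>80)&(abs(j[...,0]+45)<60)&(abs(j[...,1]+95)<90)
q=np.c_[j[t],W[t][:,2]]; print(t.sum(),np.round(np.percentile(q,[2,10,50,90,98],axis=0),1))
x,y=j2w(-47,-94); plan(x,y,60,yaw); print('tcp jig',w2j(manip.sense()['eef_pos']))
cv2.imwrite('pics/c3.png',cv2.resize(p[150:310,180:360,::-1],None,fx=3.5,fy=3.5))
E
```

```text
time: 7.1
eef_pos: [572.1, -63.1, 132.8]
orientation: [-0.531, 0.532, -0.467, 0.466]
force: [0.9, 0.5, -5.7]
opening: 39.6
270 [[ -66.4 -152.9  121.7]
 [ -59.4 -151.   130.9]
 [ -36.9 -133.9  157.3]
 [ -27.2 -113.8  160.7]
 [ -17.6  -34.8  239.4]]
t 7.15 pos [572.2 -63.1 132.9] F [-0.3  0.1 -5.5] op 39.66097481389579
[[ 0.131 -0.001  0.991]
 [-0.991  0.     0.131]
 [-0.    -1.    -0.001]]
tool shift mm [-0.8 72.9 -0.8]
twist about tool y -0.002 | tilt of y axis [-0.001  0.    -1.   ]
tcp jig [-46.12862457 -94.85800909]
```

View pics/c3.png

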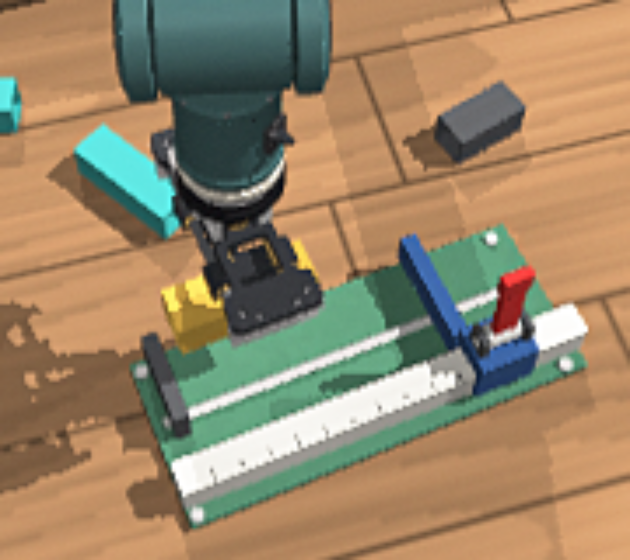

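```bash
python3 -m crank '[{"gripper":0.3,"linear":[0,0.01,-0.002],"twist":[0,0,0]},{"gripper":0.3,"linear":[0,0.02,0],"twist":[0,0,0]},{"gripper":0.3,"linear":[0,0.02,0],"twist":[0,0,0]},{"gripper":0.3,"linear":[0,0.02,0],"twist":[0,0,0]},{"gripper":0.3,"linear":[0,0.015,0],"twist":[0,0,0]},{"gripper":0.3,"linear":[0,0.01,0],"twist":[0,0,0]},{"gripper":0.3,"linear":[0,0.005,0],"twist":[0,0,0]},{"gripper":0.3,"linear":[0,0.003,0],"twist":[0,0,0]},{"gripper":0.3,"linear":[0,0,0],"twist":[0,0,0]},{"gripper":0.3,"linear":[0,0,0],"twist":[0,0,0]}]' 25
python3 -c "
from h import *
p,m=axes(); print(w2j(p))"
```

```text
time: 8.15
eef_pos: [571.3, -63.6, 31.5]
orientation: [0.532, -0.532, 0.465, -0.466]
force: [0.8, 0.9, -5.4]
opening: 39.7
t 8.15 pos [571.3 -63.6  31.5] F [ 0.8  0.9 -5.4] op 39.70986821854245
[[ 0.133  0.002  0.991]
 [-0.991 -0.     0.133]
 [ 0.001 -1.     0.002]]
[-47.08766318 -95.24613656]
```

```bash
python3 -m crank '[{"gripper":0.3,"linear":[0.003,0.003,0],"twist":[0,0,0]},{"gripper":0.3,"linear":[0,0.002,0],"twist":[0,0,0]},{"gripper":0.3,"linear":[0,0.001,0],"twist":[0,0,0]},{"gripper":0.3,"linear":[0,0.001,0],"twist":[0,0,0]},{"gripper":0.3,"linear":[0,0,0],"twist":[0,0,0]}]'
python3 -c "
from h import *
p,m=axes(); print(w2j(p))"
```

```text
time: 8.65
eef_pos: [571.4, -67.0, 25.7]
orientation: [0.532, -0.532, 0.465, -0.466]
force: [-3.2, -0.0, 5.4]
opening: 39.9
t 8.65 pos [571.4 -67.   25.7] F [-3.2 -0.   5.4] op 39.94917468137331
[[ 0.133  0.001  0.991]
 [-0.991 -0.001  0.133]
 [ 0.001 -1.     0.001]]
[-47.36101237 -98.54592657]
```

```bash
python3 -m crank '[{"gripper":0.62,"linear":[0,0,0],"twist":[0,0,0]},{"gripper":0.62,"linear":[0,0,0],"twist":[0,0,0]},{"gripper":0.62,"linear":[0,0,0],"twist":[0,0,0]},{"gripper":0.62,"linear":[0,0,0],"twist":[0,0,0]},{"gripper":0.62,"linear":[0,-0.01,0],"twist":[0,0,0]},{"gripper":0.62,"linear":[0,-0.025,0],"twist":[0,0,0]},{"gripper":0.62,"linear":[0,-0.03,0],"twist":[0,0,0]},{"gripper":0.62,"linear":[0,-0.03,0],"twist":[0,0,0]},{"gripper":0,"linear":[0,-0.03,0],"twist":[0,0,0]},{"gripper":0,"linear":[0,-0.02,0],"twist":[0,0,0]},{"gripper":0,"linear":[0,0,0],"twist":[0,0,0]}]' 10
python3 - <<'E'
from h import *
print(np.round(manip.sense()['q'],2))
x,y=j2w(-30,122); plan(x,y,171,yaw+np.pi/2)
p,d=grab('scene','scene3'); W=cloud('scene',d)
hh,sa,v=cv2.split(cv2.cvtColor(p,cv2.COLOR_RGB2HSV)); j=w2j(W)
t=(hh>15)&(hh<35)&(sa>150)&(W[...,2]>46)&(W[...,2]<58)&(abs(j[...,0]+45)<60)&(abs(j[...,1]+95)<90)
q=j[t]; print(t.sum(),np.percentile(q,[2,50,98],axis=0),np.median(W[t][:,2]),cv2.minAreaRect(q.astype(np.float32)))
E
```

```text
time: 9.75
eef_pos: [573.1, -66.9, 173.5]
orientation: [0.534, -0.531, 0.463, -0.468]
force: [0.8, 0.2, 0.8]
opening: 37.7
[-0.21  0.15  1.37 -0.    1.62 -0.35]
t 9.75 pos [573.1 -66.9 173.5] F [0.8 0.2 0.8] op 37.720166595056675
[[ 0.133  0.009  0.991]
 [-0.991 -0.002  0.133]
 [ 0.003 -1.     0.008]]
tool shift mm [-220.7    1.9   15.6]
twist about tool y -1.571 | tilt of y axis [ 0.009 -0.002 -1.   ]
471 [[ -68.27401732 -154.67833841]
 [ -47.35338161  -96.68199217]
 [ -28.27414596  -40.3833013 ]] 51.367775954336594 ((-48.55512619018555, -97.53742980957031), (42.833343505859375, 119.74626922607422), 0.37624412775039673)
```

```bash
python3 -m crank '[{"gripper":0,"linear":[-0.012,0,0.0015],"twist":[0,0,0]},{"gripper":0,"linear":[-0.027,0,0.0015],"twist":[0,0,0]},{"gripper":0,"linear":[-0.027,0,0.0015],"twist":[0,0,0]},{"gripper":0,"linear":[-0.027,0,0.0015],"twist":[0,0,0]},{"gripper":0,"linear":[-0.027,0,0.0015],"twist":[0,0,0]},{"gripper":0,"linear":[-0.027,0,0.0015],"twist":[0,0,0]},{"gripper":0,"linear":[-0.027,0,0.0015],"twist":[0,0,0]},{"gripper":0,"linear":[-0.027,0,0.0015],"twist":[0,0,0]},{"gripper":0,"linear":[-0.020,0,0.0015],"twist":[0,0,0]},{"gripper":0,"linear":[0,0,0],"twist":[0,0.14,0]},{"gripper":0,"linear":[0,0,0],"twist":[0,0.14,0]},{"gripper":0,"linear":[0,0,0],"twist":[0,0.14,0]},{"gripper":0,"linear":[0,0,0],"twist":[0,0.14,0]},{"gripper":0,"linear":[0,0,0],"twist":[0,0.14,0]},{"gripper":0,"linear":[0,0,0],"twist":[0,0.14,0]},{"gripper":0,"linear":[0,0,0],"twist":[0,0.14,0]},{"gripper":0,"linear":[0,0,0],"twist":[0,0.14,0]},{"gripper":0,"linear":[0,0,0],"twist":[0,0.14,0]},{"gripper":0,"linear":[0,0,0],"twist":[0,0.14,0]},{"gripper":0,"linear":[0,0,0],"twist":[0,0.14,0]}]' 10
python3 - <<'E'
from h import *
x,y=j2w(-30,122); plan(x,y,40,yaw+np.pi/2); print(w2j(manip.sense()['eef_pos']))
E
```

```text
time: 11.8
eef_pos: [553.4, 155.1, 165.9]
orientation: [-0.054, 0.058, -0.705, 0.705]
force: [-0.3, 0.2, 0.1]
opening: 0.6
t 11.8 pos [553.4 155.1 165.9] F [-0.3  0.2  0.1] op 0.6496352242278305
[[-0.987 -0.005  0.158]
 [-0.158 -0.    -0.987]
 [ 0.005 -1.    -0.   ]]
tool shift mm [ -6.3 125.8   2.1]
twist about tool y 0.026 | tilt of y axis [-0.005 -0.    -1.   ]
[-35.74630742 123.91639708]
```

```bash
python3 -m crank '[{"gripper":0,"linear":[-0.006,0.015,0],"twist":[0,0.026,0]},{"gripper":0,"linear":[0,0.025,0],"twist":[0,0,0]},{"gripper":0,"linear":[0,0.025,0],"twist":[0,0,0]},{"gripper":0,"linear":[0,0.025,0],"twist":[0,0,0]},{"gripper":0,"linear":[0,0.02,0],"twist":[0,0,0]},{"gripper":0,"linear":[0,0.013,0],"twist":[0,0,0]},{"gripper":0,"linear":[0,0,0.005],"twist":[0,0,0]},{"gripper":0,"linear":[0,0,0.005],"twist":[0,0,0]},{"gripper":0,"linear":[0,0,0.005],"twist":[0,0,0]},{"gripper":0,"linear":[0,0,0],"twist":[0,0,0]}]' 10
python3 - <<'E'
from h import *
p,m=axes(); print(w2j(p))
E
```

```text
time: 12.8
eef_pos: [564.2, 139.8, 47.0]
orientation: [-0.049, 0.047, -0.705, 0.705]
force: [0.8, -0.3, -0.1]
opening: 0.4
t 12.8 pos [564.2 139.8  47. ] F [ 0.8 -0.3 -0.1] op 0.3663418974028153
[[-0.991  0.003  0.137]
 [-0.137  0.    -0.991]
 [-0.003 -1.     0.   ]]
[-27.14178785 107.30926456]
```

```bash
python3 -m crank '[{"gripper":0,"linear":[0,0.006,0.003],"twist":[0,0,0]},{"gripper":0,"linear":[0,0,0.006],"twist":[0,0,0]},{"gripper":0,"linear":[0,0,0.008],"twist":[0,0,0]},{"gripper":0,"linear":[0,0,0.01],"twist":[0,0,0]},{"gripper":0,"linear":[0,0,0.01],"twist":[0,0,0]},{"gripper":0,"linear":[0,0,0.01],"twist":[0,0,0]},{"gripper":0,"linear":[0,0,0.01],"twist":[0,0,0]},{"gripper":0,"linear":[0,0,0.008],"twist":[0,0,0]},{"gripper":0,"linear":[0,0,0.006],"twist":[0,0,0]},{"gripper":0,"linear":[0,0,0.004],"twist":[0,0,0]}]' 10
python3 - <<'E'
from h import *
p,m=axes(); print(w2j(p))
p,d=grab('scene','scene4'); W=cloud('scene',d)
hh,s,v=cv2.split(cv2.cvtColor(p,cv2.COLOR_RGB2HSV)); j=w2j(W);Z=W[...,2];x,y=j[...,0],j[...,1]
b=(hh>105)&(hh<125)&(s>120)&(Z>52)&(Z<64)&(x>-95)&(x<15)&(abs(y)<200)
print('  arm y',np.percentile(y[b],[2,50,98]),'x',np.percentile(x[b],[2,98]),np.polyfit(x[b],y[b],1))
E
```

```text
time: 13.8
eef_pos: [573.3, 65.4, 39.6]
orientation: [-0.048, 0.048, -0.705, 0.706]
force: [0.8, 2.8, 0.6]
opening: 0.3
t 13.8 pos [573.3  65.4  39.6] F [0.8 2.8 0.6] op 0.3073239287421626
[[-0.991 -0.     0.137]
 [-0.137 -0.    -0.991]
 [ 0.    -1.     0.   ]]
[-27.92703307  32.35683919]
  arm y [ 2.85093034 10.10177169 17.61177779] x [-81.81652282  14.59207318] [-0.01625842  9.75557706]
```

```bash
python3 -m crank '[{"gripper":0,"linear":[0,0,0.005],"twist":[0,0,0]},{"gripper":0,"linear":[0,0,0.008],"twist":[0,0,0]},{"gripper":0,"linear":[0,0,0.008],"twist":[0,0,0]},{"gripper":0,"linear":[0,0,0.006],"twist":[0,0,0]},{"gripper":0,"linear":[0,0,0.005],"twist":[0,0,0]},{"gripper":0,"linear":[0,0,0.003],"twist":[0,0,0]},{"gripper":0,"linear":[0,0,0.002],"twist":[0,0,0]},{"gripper":0,"linear":[0,0,0.001],"twist":[0,0,0]},{"gripper":0,"linear":[0,0,0.001],"twist":[0,0,0]},{"gripper":0,"linear":[0,0,0.001],"twist":[0,0,0]}]' 10
python3 - <<'E'
from h import *
p,m=axes(); print(w2j(p))
E
```

```text
time: 14.85
eef_pos: [578.4, 26.7, 39.3]
orientation: [0.049, -0.049, 0.705, -0.705]
force: [-0.7, 2.8, 2.0]
opening: 0.2
t 14.85 pos [578.4  26.7  39.3] F [-0.7  2.8  2. ] op 0.17487857200169563
[[-0.99  -0.001  0.138]
 [-0.138 -0.    -0.99 ]
 [ 0.001 -1.    -0.   ]]
[-27.98756968  -6.68036677]
```

```bash
for i in 1; do python3 -m crank '[{"gripper":0,"linear":[0,0,0.001],"twist":[0,0,0]},{"gripper":0,"linear":[0,0,0.001],"twist":[0,0,0]},{"gripper":0,"linear":[0,0,0.0005],"twist":[0,0,0]}]'; done
python3 -m crank '[{"gripper":0,"linear":[0,0,0.0005],"twist":[0,0,0]},{"gripper":0,"linear":[0,0,0],"twist":[0,0,0]}]'
python3 -m crank '[{"gripper":0,"linear":[0,0,0.001],"twist":[0,0,0]},{"gripper":0,"linear":[0,0,0],"twist":[0,0,0]}]'
python3 - <<'E'
from h import *
p,m=axes(); print(w2j(p))
E
```

```text
time: 15.15
eef_pos: [578.6, 25.3, 39.3]
orientation: [0.048, -0.049, 0.706, -0.705]
force: [-2.4, 5.9, 1.8]
opening: 0.2
time: 15.35
eef_pos: [578.7, 24.9, 39.3]
orientation: [0.048, -0.049, 0.706, -0.705]
force: [-2.8, 5.1, 2.1]
opening: 0.5
time: 15.55
eef_pos: [578.8, 23.9, 39.3]
orientation: [0.049, -0.049, 0.706, -0.705]
force: [-3.2, 6.4, 3.0]
opening: 0.5
t 15.55 pos [578.8  23.9  39.3] F [-3.2  6.4  3. ] op 0.4855045855032804
[[-0.99  -0.001  0.138]
 [-0.138  0.002 -0.99 ]
 [ 0.001 -1.    -0.002]]
[-27.97010156  -9.43892084]
```

```bash
python3 -m crank '[{"gripper":0,"linear":[0,0,0.001],"twist":[0,0,0]},{"gripper":0,"linear":[0,0,0],"twist":[0,0,0]}]'
python3 -m crank '[{"gripper":0,"linear":[0,0,0.001],"twist":[0,0,0]},{"gripper":0,"linear":[0,0,0],"twist":[0,0,0]}]'
python3 - <<'E'
from h import *
p,m=axes(); print(w2j(p))
p,d=grab('scene','scene5'); W=cloud('scene',d)
hh,s,v=cv2.split(cv2.cvtColor(p,cv2.COLOR_RGB2HSV)); j=w2j(W);Z=W[...,2];x,y=j[...,0],j[...,1]
b=(hh>105)&(hh<125)&(s>120)&(Z>52)&(Z<64)&(x>-95)&(x<15)&(abs(y)<200)
print('  arm y',np.percentile(y[b],[2,50,98]))
t=(hh>15)&(hh<35)&(s>150)&(Z>46)&(Z<58)&(abs(x+45)<60)&(abs(y+95)<90)
print(t.sum(),np.percentile(j[t],[2,50,98],axis=0),cv2.minAreaRect(j[t].astype(np.float32)))
pl=(Z>46)&(Z<64)&(v<110)&(x>-95)&(x<5)&(y>-200)&(y<-130)
print('  plate y',np.percentile(y[pl],[2,50,98]))
E
```

```text
time: 15.75
eef_pos: [578.9, 22.9, 39.3]
orientation: [0.048, -0.049, 0.706, -0.705]
force: [-1.8, 5.3, 2.5]
opening: 0.4
time: 15.95
eef_pos: [578.9, 23.0, 39.3]
orientation: [0.049, -0.049, 0.707, -0.704]
force: [-2.9, 6.8, 1.4]
opening: 0.3
t 15.95 pos [578.9  23.   39.3] F [-2.9  6.8  1.4] op 0.2993211236036662
[[-0.99  -0.001  0.138]
 [-0.138  0.004 -0.99 ]
 [ 0.001 -1.    -0.004]]
[-27.98668836 -10.41565651]
  arm y [-39.97702476 -33.00770196 -25.03145808]
390 [[ -67.87381427 -157.36784708]
 [ -44.18616357 -112.98015473]
 [ -28.33444957  -42.88853975]] ((-48.248817443847656, -99.48860168457031), (118.96983337402344, 42.915103912353516), 89.85772705078125)
  plate y [-175.0966911  -168.00343074 -159.65180122]
```

```bash
for i in 1; do python3 -m crank '[{"gripper":0,"linear":[0,0,0.001],"twist":[0,0,0]},{"gripper":0,"linear":[0,0,0],"twist":[0,0,0]}]'
python3 -m crank '[{"gripper":0,"linear":[0,0,0.001],"twist":[0,0,0]},{"gripper":0,"linear":[0,0,0],"twist":[0,0,0]}]'; done
python3 - <<'E'
from h import *
p,m=axes(); print(w2j(p))
E
```

```text
time: 16.2
eef_pos: [578.9, 22.9, 39.4]
orientation: [0.049, -0.049, 0.708, -0.703]
force: [-2.3, 9.6, 3.8]
opening: 0.4
time: 16.4
eef_pos: [578.9, 22.9, 39.4]
orientation: [0.049, -0.05, 0.708, -0.703]
force: [-3.3, 12.3, 3.2]
opening: 0.6
t 16.4 pos [578.9  22.9  39.4] F [-3.3 12.3  3.2] op 0.5507485395274502
[[-0.99  -0.002  0.138]
 [-0.138  0.008 -0.99 ]
 [ 0.001 -1.    -0.008]]
[-28.00877097 -10.4358678 ]
```

```bash
python3 -m crank '[{"gripper":0,"linear":[0,0,-0.006],"twist":[0,0,0]},{"gripper":0,"linear":[0,0,-0.008],"twist":[0,0,0]},{"gripper":0,"linear":[0,-0.01,0],"twist":[0,0,0]},{"gripper":0,"linear":[0,-0.025,0],"twist":[0,0,0]},{"gripper":0,"linear":[0,-0.03,0],"twist":[0,0,0]},{"gripper":0,"linear":[0,-0.03,0],"twist":[0,0,0]},{"gripper":0,"linear":[0,-0.03,0],"twist":[0,0,0]},{"gripper":0,"linear":[0,-0.03,0],"twist":[0,0,0]},{"gripper":0,"linear":[0,-0.018,0],"twist":[0,0,0]},{"gripper":0,"linear":[0,0,0],"twist":[0,0,0]}]'
python3 - <<'E'
from h import *
p,m=axes(); print(w2j(p)); x,y=j2w(78,-10); plan(x,y,212,yaw+np.pi/2)
p,d=grab('scene','scene6'); W=cloud('scene',d)
hh,s,v=cv2.split(cv2.cvtColor(p,cv2.COLOR_RGB2HSV)); j=w2j(W);Z=W[...,2];x,y=j[...,0],j[...,1]
b=(hh>105)&(hh<125)&(s>120)&(Z>52)&(Z<64)&(x>-95)&(x<15)&(abs(y)<200)
print('  arm y',np.percentile(y[b],[2,50,98]))
r=((hh<6)|(hh>174))&(s>150)&(Z>80)&(abs(x)<120)&(abs(y)<200)
print('  red x,y,z',np.percentile(x[r],[5,95]),np.percentile(y[r],[5,95]),np.percentile(Z[r],[2,98]))
t=(hh>15)&(hh<35)&(s>150)&(Z>46)&(Z<58)&(abs(x+45)<60)&(abs(y+95)<90)
print(t.sum(),np.percentile(j[t],[2,50,98],axis=0),cv2.minAreaRect(j[t].astype(np.float32)))
cv2.imwrite('pics/c4.png',cv2.resize(p[180:310,200:370,::-1],None,fx=3.5,fy=3.5))
E
```

```text
time: 17.4
eef_pos: [580.0, 31.8, 217.4]
orientation: [-0.052, 0.045, -0.705, 0.706]
force: [0.2, 0.1, 0.6]
opening: 0.2
t 17.4 pos [580.   31.8 217.4] F [0.2 0.1 0.6] op 0.24671887797331432
[[-0.991  0.009  0.137]
 [-0.137 -0.001 -0.991]
 [-0.009 -1.     0.003]]
[-25.73873727  -1.84560146]
t 17.4 pos [580.   31.8 217.4] F [0.2 0.1 0.6] op 0.24671887797331432
[[-0.991  0.009  0.137]
 [-0.137 -0.001 -0.991]
 [-0.009 -1.     0.003]]
tool shift mm [-103.7    6.3    8.6]
twist about tool y 0.004 | tilt of y axis [ 0.009 -0.001 -1.   ]
  arm y [-39.89244404 -32.41541604 -25.71826285]
  red x,y,z [38.67899555 47.40079564] [-21.67874588  -0.12960471] [106.97981602 183.76049187]
446 [[ -68.39924618 -156.69859185]
 [ -47.24683764  -97.32779883]
 [ -28.27573407  -41.58163438]] ((-48.080223083496094, -99.29400634765625), (119.63124084472656, 42.20205307006836), 89.96124267578125)
```

View pics/c4.png

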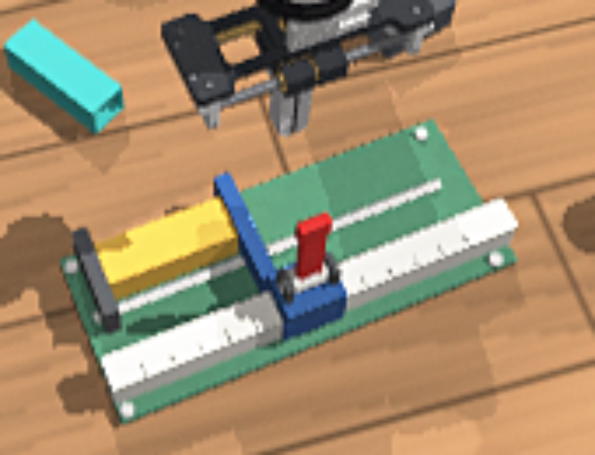

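The tube lies between the plate and the stop arm, touching both, and the lever is still upright. Next I go over the lever to its far side.

```bash
python3 -m crank '[{"gripper":0,"linear":[-0.01,0,0.0086],"twist":[0,0,0]},{"gripper":0,"linear":[-0.025,0,0],"twist":[0,0,0]},{"gripper":0,"linear":[-0.025,0,0],"twist":[0,0,0]},{"gripper":0,"linear":[-0.025,0,0],"twist":[0,0,0]},{"gripper":0,"linear":[-0.019,0,0],"twist":[0,0,0]},{"gripper":0,"linear":[0,0,0],"twist":[0,0,0]},{"gripper":0,"linear":[0,0.02,0],"twist":[0,0,0]},{"gripper":0,"linear":[0,0.02,0],"twist":[0,0,0]},{"gripper":0,"linear":[0,0.012,0],"twist":[0,0,0]},{"gripper":0,"linear":[0,0,0],"twist":[0,0,0]}]'
python3 - <<'E'
from h import *
p,m=axes(); print(w2j(p)); 
for a in np.arange(0,1.6,.2):
    n=np.array([np.cos(a),np.sin(a)]); t=np.array([-np.sin(a),np.cos(a)]); c=np.array([45,88])+78*t+5*n
    print(round(a,1),'contact x,z',np.round(c,1),'tcp',np.round(c+[8 if a<1 else 8*np.cos(a)*1.5,0],1))
E
```

```text
time: 18.45
eef_pos: [680.1, 37.9, 156.6]
orientation: [0.046, -0.051, 0.706, -0.705]
force: [-1.0, -0.2, 0.2]
opening: 0.6
t 18.45 pos [680.1  37.9 156.6] F [-1.  -0.2  0.2] op 0.5960056130088576
[[-0.991 -0.007  0.137]
 [-0.137 -0.    -0.991]
 [ 0.007 -1.    -0.001]]
[74.24120126 -9.03566454]
0.0 contact x,z [ 50. 166.] tcp [ 58. 166.]
0.2 contact x,z [ 34.4 165.4] tcp [ 42.4 165.4]
0.4 contact x,z [ 19.2 161.8] tcp [ 27.2 161.8]
0.6 contact x,z [  5.1 155.2] tcp [ 13.1 155.2]
0.8 contact x,z [ -7.5 145.9] tcp [  0.5 145.9]
1.0 contact x,z [-17.9 134.4] tcp [-11.4 134.4]
1.2 contact x,z [-25.9 120.9] tcp [-21.5 120.9]
1.4 contact x,z [-31.  106.2] tcp [-29.  106.2]
```

```bash
python3 -m crank '[{"gripper":0,"linear":[0.008,0,0],"twist":[0,0,0]},{"gripper":0,"linear":[0.008,0,0],"twist":[0,0,0]},{"gripper":0,"linear":[0.007,0,0],"twist":[0,0,0]},{"gripper":0,"linear":[0.007,0,0],"twist":[0,0,0]},{"gripper":0,"linear":[0.007,0.001,0],"twist":[0,0,0]},{"gripper":0,"linear":[0.007,0.002,0],"twist":[0,0,0]},{"gripper":0,"linear":[0.0062,0.0027,0],"twist":[0,0,0]},{"gripper":0,"linear":[0.0062,0.0027,0],"twist":[0,0,0]},{"gripper":0,"linear":[0,0,0],"twist":[0,0,0]}]'
python3 - <<'E'
from h import *
p,m=axes(); print(w2j(p))
p,d=grab('scene','scene7'); W=cloud('scene',d)
hh,s,v=cv2.split(cv2.cvtColor(p,cv2.COLOR_RGB2HSV)); j=w2j(W);Z=W[...,2];x,y=j[...,0],j[...,1]
r=((hh<6)|(hh>174))&(s>150)&(Z>80)&(abs(x)<120)&(abs(y)<200)
print('  red x,y,z',r.sum(),np.percentile(x[r],[5,95]),np.percentile(y[r],[5,95]),np.percentile(Z[r],[2,98]))
E
```

```text
time: 19.35
eef_pos: [625.0, 30.4, 151.7]
orientation: [-0.048, 0.049, -0.705, 0.705]
force: [0.7, -0.3, 1.1]
opening: 0.7
t 19.35 pos [625.   30.4 151.7] F [ 0.7 -0.3  1.1] op 0.7217861794966384
[[-0.991 -0.002  0.137]
 [-0.137 -0.    -0.991]
 [ 0.002 -1.     0.   ]]
[18.64637242 -9.1384723 ]
  red x,y,z 107 [ 5.79333666 40.04296772] [-21.36622854  -0.91359657] [ 98.97096022 166.51332955]
```

```bash
python3 -m crank '[{"gripper":0,"linear":[0.006,0.004,0],"twist":[0,0,0]},{"gripper":0,"linear":[0.006,0.005,0],"twist":[0,0,0]},{"gripper":0,"linear":[0.005,0.005,0],"twist":[0,0,0]},{"gripper":0,"linear":[0.005,0.005,0],"twist":[0,0,0]},{"gripper":0,"linear":[0.004,0.006,0],"twist":[0,0,0]},{"gripper":0,"linear":[0.003,0.006,0],"twist":[0,0,0]},{"gripper":0,"linear":[0,0,0],"twist":[0,0,0]}]'
python3 -m crank '[{"gripper":0,"linear":[0.003,0.006,0],"twist":[0,0,0]},{"gripper":0,"linear":[0.002,0.006,0],"twist":[0,0,0]},{"gripper":0,"linear":[0.001,0.006,0],"twist":[0,0,0]},{"gripper":0,"linear":[0,0,0],"twist":[0,0,0]}]'
python3 - <<'E'
from h import *
p,m=axes(); print(w2j(p))
E
```

```text
time: 20.1
eef_pos: [596.4, 26.5, 120.7]
orientation: [-0.048, 0.049, -0.705, 0.705]
force: [-0.3, 0.1, 2.4]
opening: 0.5
time: 20.5
eef_pos: [591.4, 25.9, 102.4]
orientation: [0.049, -0.049, 0.705, -0.705]
force: [2.1, 0.3, -1.9]
opening: 0.3
t 20.5 pos [591.4  25.9 102.4] F [ 2.1  0.3 -1.9] op 0.2524572514688238
[[-0.991  0.     0.137]
 [-0.137  0.    -0.991]
 [-0.    -1.    -0.   ]]
[-15.23910702  -9.20178653]
```

Run:
```python
from h import *
p,d=grab('scene','scene8'); W=cloud('scene',d)
hh,s,v=cv2.split(cv2.cvtColor(p,cv2.COLOR_RGB2HSV)); j=w2j(W);Z=W[...,2];x,y=j[...,0],j[...,1]
r=((hh<6)|(hh>174))&(s>150)&(Z>70)&(abs(x)<120)&(abs(y)<200)
print('  red x,y,z',r.sum(),np.percentile(x[r],[5,95]),np.percentile(y[r],[5,95]),np.percentile(Z[r],[2,98]))
axes()
cv2.imwrite('pics/c5.png',cv2.resize(p[180:310,200:370,::-1],None,fx=3.5,fy=3.5))
```

```text
red x,y,z 116 [-27.17988097  32.71618187] [-20.79165398  -0.29154189] [ 90.86289792 102.49935595]
t 20.55 pos [591.2  25.8 101.9] F [ 2.   1.2 -1.2] op 0.24922605120832117
[[-0.991 -0.001  0.137]
 [-0.137  0.    -0.991]
 [ 0.001 -1.    -0.   ]]
```

View pics/c5.png

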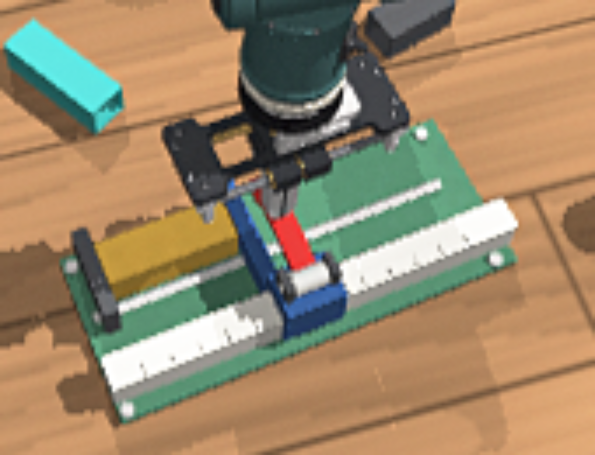

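```bash
python3 -m crank '[{"gripper":0,"linear":[0,0.003,0],"twist":[0,0,0]},{"gripper":0,"linear":[0,0.003,0],"twist":[0,0,0]},{"gripper":0,"linear":[0,0.002,0],"twist":[0,0,0]},{"gripper":0,"linear":[0,0,0],"twist":[0,0,0]}]'
python3 -m crank '[{"gripper":0,"linear":[0,0.002,0],"twist":[0,0,0]},{"gripper":0,"linear":[0,0,0],"twist":[0,0,0]}]'
python3 -m crank '[{"gripper":0,"linear":[0,0.002,0],"twist":[0,0,0]},{"gripper":0,"linear":[0,0,0],"twist":[0,0,0]}]'
```

```text
time: 20.95
eef_pos: [590.4, 25.5, 95.6]
orientation: [-0.048, 0.05, -0.705, 0.706]
force: [-2.8, -0.6, 6.9]
opening: 0.6
time: 21.15
eef_pos: [590.5, 25.6, 94.2]
orientation: [-0.048, 0.049, -0.705, 0.705]
force: [-3.9, 0.6, 8.4]
opening: 0.6
time: 21.35
eef_pos: [590.5, 25.7, 94.1]
orientation: [-0.048, 0.049, -0.705, 0.706]
force: [-6.4, 1.4, 15.2]
opening: 0.4
```

```bash
python3 -m crank '[{"gripper":0,"linear":[0,-0.006,0],"twist":[0,0,0]},{"gripper":0,"linear":[0,-0.02,0],"twist":[0,0,0]},{"gripper":0,"linear":[0,-0.03,0],"twist":[0,0,0]},{"gripper":0,"linear":[0,-0.03,0],"twist":[0,0,0]},{"gripper":0,"linear":[0.03,-0.02,0],"twist":[0,0,0]},{"gripper":0,"linear":[0.03,0,0],"twist":[0,0,0]},{"gripper":0,"linear":[0.03,0,-0.02],"twist":[0,0,0]},{"gripper":0,"linear":[0.03,0,-0.03],"twist":[0,0,0]},{"gripper":0,"linear":[0.02,0,-0.03],"twist":[0,0,0]},{"gripper":0,"linear":[0,0,0],"twist":[0,0,0]}]'
python3 - <<'E'
from h import *
p,d=grab('scene','scene9'); W=cloud('scene',d)
hh,s,v=cv2.split(cv2.cvtColor(p,cv2.COLOR_RGB2HSV)); j=w2j(W);Z=W[...,2];x,y=j[...,0],j[...,1]
r=((hh<6)|(hh>174))&(s>150)&(Z>70)&(abs(x)<120)&(abs(y)<200)
print('  red x,y,z',r.sum(),np.percentile(x[r],[5,95]),np.percentile(y[r],[5,95]),np.percentile(Z[r],[2,98]))
rt=r&(Z>90); c=np.polyfit(x[rt],Z[rt],1); print('lever slope',c,'angle',np.pi/2+np.arctan(c[0]))
b=(hh>105)&(hh<125)&(s>120)&(Z>52)&(Z<64)&(x>-95)&(x<15)&(abs(y)<200)
print('  arm y',np.percentile(y[b],[2,50,98]))
t=(hh>15)&(hh<35)&(s>150)&(Z>46)&(Z<58)&(abs(x+45)<60)&(abs(y+95)<90)
print(t.sum(),np.percentile(j[t],[2,50,98],axis=0),cv2.minAreaRect(j[t].astype(np.float32)),np.median(Z[t]))
cv2.imwrite('pics/c6.png',cv2.resize(p[180:310,200:370,::-1],None,fx=3.5,fy=3.5))
E
```

```text
time: 22.35
eef_pos: [439.2, 87.8, 196.6]
orientation: [0.049, -0.05, 0.706, -0.705]
force: [0.2, 0.1, 0.0]
opening: 0.3
  red x,y,z 207 [-46.08561026  30.53296763] [-20.06860158   0.7185578 ] [89.12899478 96.68011665]
lever slope [-2.86999419e-02  9.27677647e+01] angle 1.5421042608732611
  arm y [-39.61057125 -31.96647499 -25.25153287]
500 [[ -67.88926794 -156.77925425]
 [ -47.19358161 -100.01986058]
 [ -28.41624919  -41.6607529 ]] ((-48.452003479003906, -99.09574890136719), (119.54264831542969, 42.54576873779297), 89.60704803466797) 51.27028844208286
```

View pics/c6.png

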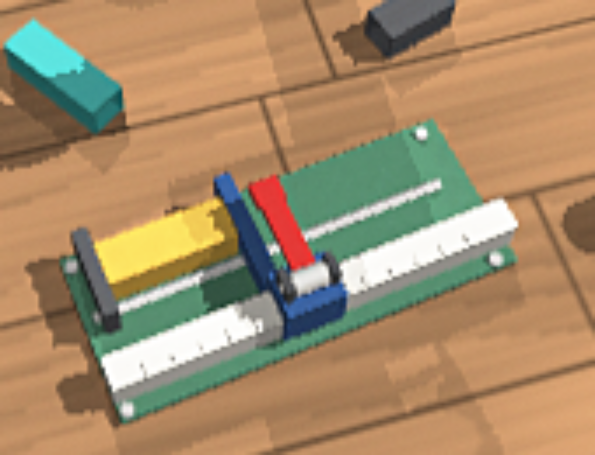

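The lever is flat at about 1.54 rad. The stop arm is still up against the tube, and the tube is trapped square against the plate.

```bash
python3 -c "
from bench import manip
print(manip.hand_in())"
```

```text
the job is handed in; nothing more can be done
None
```

I laid the yellow tube on the bed along the lip and let go. Then I slid the stop up until it pressed the tube against the end plate, backed off, flipped the lever flat and handed in at about 22 s of the 64 s.

- **Stop:** it blocked at 12 N with the tube trapped and the lever still upright. The camera put its face about 120 mm from the plate (-39.6 to -40 mm in the jig's y). After locking, the arm's midline read 0.4 mm further from the plate than just before, which is within camera noise.
- **Lever:** I measured 1.54 rad from the camera. It stopped moving under a 15 N press, so I take it to be at its end stop.
- **Tube:** it lies flat, with its top at about 51 mm (52 expected), and square to within about 0.01 rad. Its centre is near x = -48 mm and y = -99 to -100 mm, so about 3 mm in front of the lip rather than touching it, within the 10 mm allowed.
- **Other things:** I did not measure the offcut, can and hammer again at the end, but nothing I did went near them. The offcut looked unmoved in the last picture.

Nothing I checked failed. My first grip on the tube was about 6 mm too high, so I opened, corrected the height and gripped it again before lifting. One early move was refused for missing fields, and I sent it again in full.

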